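# Point out the bung hole in the stave, then the bung that fits it

## Robot

A 6-joint arm with a two-finger parallel gripper is mounted at the origin on a cart in front of the work surface, level with it; the furniture and walls round the work are solid. World frame = base frame: x ahead of the robot, y to its left, z up, the work surface at z = 0. Lengths are in m, angles in rad, forces in N, time in s.
With the tool pointing down it reaches from about 0.35 to 0.875 m from the base axis. Payload 4.2 kg.
Tool frame: the origin (TCP) lies between the finger pads; the fingertips stand 17 mm ahead of it and the grasp point (between the pads) lies 2 mm behind it (manip.tips_ahead is the x of the fingertips in the tool frame, in m); x points along the fingers, y is the direction in which the jaws open and shut, and the axes are right-handed (so a half turn about x gives the same grasp; the last joint's range is limited). The gripper opens to 87 mm and grips with 3 to 60 N. Pads are 19 mm wide; open, the fingers measure 117 mm over their backs; the gripper's body (75 mm by 190 mm) begins 51 mm behind the grasp point.
Start: joints at [-1.063, 0.385, 0.008, 0, -1.194, -0.259], TCP at [0.154, -0.606, 0.24] pointing down, gripper open.
Joint ranges: [-3.14, 3.14], [-1.21, 2.06], [-1.07, 1.41], [-3.16, 2.05], [-2.99, -0.16], [-3.1, 3.1]. Speed limits (rad/s): [2.79, 2.79, 3.14, 3.14, 3.14, 3.14].

## Interface

Orientations are given as a 3x3 rotation matrix whose columns are the frame's x, y, z axes.
In Python, from rig import manip gives the robot as it stands. The module is installed in compiled form; this text tells all that it offers.
- The arm moves only by the tool jog_arm, never from a script. Its argument "rows" is a list of rows, each a list of 6 numbers: the shift along the tool's x, y, z in mm, then the turn, a rotation vector about the tool's x, y, z in rad. In form: [[dx, dy, dz, rx, ry, rz], ...]. A call has 1 to 20 rows; each row shifts and turns the pose as measured when the row begins, along the tool's axes as they then stand; what a row does not reach is not made up. A row lasts 1/10 s, in which the tool goes at most 50 mm and 8.59 degrees, less where a joint would pass 70% of its speed; a pose out of reach is approached as far as the arm can. A call with a gripper value outside its range is refused whole. "fingers" is the closure, from 0 (fully open) to 1 (shut), set as the call begins (left out, the last holds). The fingers move at their own pace and stop on an object; "squeeze" is the grip in N (left out, the last holds). Time passes only in rows, so rows that do not move let the fingers close. It gives the time, the measured TCP pose, the force and the opening at its end, in the units of the state.
- manip.get_state(): the state, without advancing time (a new reading comes with each control period).
- manip.read_camera(name): name is "scene" or "side" or "wrist"; returns the picture (384x512x3 uint8, red, green, blue); there is no depth.
- manip.camera_params(name): a dict with "intrinsics" (3x3 intrinsics, pixels), "dist" ([k1, k2, p1, p2, k3] as OpenCV has them; the pictures are not rectified), "camera_from_world" (4x4, takes a point from world to camera coordinates). Camera axes: x right, y down, z forward; pixel columns grow to the right and rows downward; lengths in m; the calibration is good to about 2 mm. A picture is of the moment at which its call begins: read the wrist's pose just before it. camera_params takes no time and is no camera call; for the wrist camera it gives the pose at the moment of the call.
- manip.job_done(): hands the job in, once; it reports no verdict.
The state is a dict: "time": time; "joint_pos": joint angles; "qd": joint speeds; "joint_efforts": joint torques, N m; "position": TCP position; "tool_rot": TCP orientation; "contact_force": force on the tool from outside, world axes, zero at the start; "wrist_torque": the same for the moment, N m; "grip_width": finger opening in m.
Only numpy, scipy, OpenCV 4.12 (cv2) and the standard library are available. Lean on these libraries where they do the work, as an engineer would, in place of code of your own. Each camera call takes 0.05 s, during which the arm holds its last target. There are 200 camera calls.

## Task

Show the apprentice which bung goes into the stave: point with the fingertips from close above (within about 5 cm) at the middle of the bung hole in the banded stave and stay there for three seconds, then point in the same way at the smallest of the three wooden bungs for three seconds, and finish with the fingertips still over it. Touch and move nothing, and on the way do not bring the fingertips down close over either of the two big bungs.

Things in the scene. Friction and masses are not known exactly. Their poses are not given: they have to be found in the camera images.
- stave: loose flat offcut of an oak cask stave, 260 x 90 x 24 mm (narrowing in steps to 76 mm at the ends), lying flat on the bench, with a thin dark steel strap across it 72 mm to either side of its single hole. Origin: centre of the underside; x along its length, z up.
- bung_hole (a point): centre of the mouth of the round 35 mm bung hole that goes through the middle of the stave, on its upper face, 24 mm above the bench; z up.
- small_bung: the smallest of the three bungs: plain wooden tapered plug, 38 mm across at its top, 30 mm high, standing upright on the bench, wide end up. Origin: centre of the underside. The only one that fits the bung hole. Fixed and not listed: a round cask head 270 mm across and up to 290 mm high stands upright on a jig (x 0.58 to 0.66, y -0.15 to 0.13), with a lever 100 mm high reaching from it toward the robot along y = 0 to x = 0.40; pass over or round them.
- small_bung_top (a point): centre of the top face of the small bung, 30 mm above the bench; z up.
- big_bung_a: big wooden tapered bung, 50 mm across at its top, 34 mm high, too big for the hole, standing upright. Origin: centre of the underside. The three bungs stand in a row of changing order, at least 60 mm from centre to centre.
- big_bung_a_top (a point): centre of the top face of this big bung, 34 mm above the bench; z up.
- big_bung_b: another big wooden tapered bung, 50 mm across at its top, 36 mm high, too big for the hole, standing upright. Origin: centre of the underside.
- big_bung_b_top (a point): centre of the top face of this big bung, 36 mm above the bench; z up.
- wedge: bystander: oak wedge lying on the bench, 30 x 70 x 17 mm. Origin: centre of the underside.
- tap: bystander: turned boxwood cask tap lying on the bench, 86 x 171 x 37 mm. Origin: centre of the underside.
- chalk: bystander: white chalk stick lying on the bench, 12 x 52 x 12 mm. Origin: centre of the underside.
Things that resemble listed ones, but are neither listed nor needed, are in the scene too. Leave any black or green look-alike of the big_bung_b alone. What is shaped like the small_bung but black or blue is not meant.

How it is judged:
On the way, in this order (a step that is already met when the one before it is completed fails the run):
1. the fingertips dwell close above the bung hole for two seconds (horizontal distance between the grasp point and bung_hole below 0.02 m and z of the grasp point in the frame of bung_hole between 0.005 and 0.085 m), for 2 s.
2. the fingertips dwell close above the small bung for two seconds (horizontal distance between the grasp point and small_bung_top below 0.02 m and z of the grasp point in the frame of small_bung_top between 0.005 and 0.085 m), for 2 s.
At the end, for the whole second after the job is handed in: The grasp point is still within 20 mm sideways of the small bung's middle and 5 to 85 mm above its top (fingertips at most about 6 cm above it); stave and bungs at rest within 8 mm of where they stood (all of step 2 and distance of each of small_bung, big_bung_a, big_bung_b, stave from where it was at the start of the episode below 0.008 m and linear speed of each of small_bung, big_bung_a, big_bung_b, stave below 0.02 m/s); the robot touches nothing.
It fails at once if the robot touches something (over 0.5 N) (contact force between any of the fingers, the arm and anything else above 0.5 N).
It fails at once if a bung or the stave is moved or lifted by more than 8 mm (distance of any of small_bung, big_bung_a, big_bung_b, stave from where it was at the start of the episode above 0.008 m).
It fails at once if a bystander is moved by more than 10 mm (distance of any of wedge, tap, chalk from where it was at the start of the episode above 0.01 m).
It fails at once if the fingertips are brought down close over a big bung (grasp point within 20 mm sideways of its middle and less than 65 mm above its top) ((horizontal distance between the grasp point and big_bung_a_top below 0.02 m and z of the grasp point in the frame of big_bung_a_top below 0.065 m) or (horizontal distance between the grasp point and big_bung_b_top below 0.02 m and z of the grasp point in the frame of big_bung_b_top below 0.065 m)).
It also fails if it takes over 48 s, if anything falls off the work surface, if the arm or the gripper's body presses on something with over 40 N, if the wrist force passes 120 N, or if a joint passes its speed limit or range.

## Working session

There is one attempt and no reset: what is moved stays moved. The work goes in short steps, Python scripts to look and compute and a tool call to move; the robot and the scene stay as the last step left them, time stands still between calls to the robot, and variables do not carry over. Pictures are saved under pics/ and viewed, about 8 in all and at most 12, crops included, and the job is handed in when it is done.

Besides the shell and the picture viewer there is one more tool, called by a JSON object that holds its "method" and its "body". jog_arm: Moves the arm, as the interface text tells. Its arguments: {"type":"object","properties":{"rows":{"type":"array","items":{"type":"array","items":{"type":"number"}}},"fingers":{"type":"number"},"squeeze":{"type":"number"}},"required":["rows"]}

```bash
mkdir -p pics; cat > h.py <<'E'
import numpy as np, cv2
from rig import manip
def snap(n,f):
    im=manip.read_camera(n); cv2.imwrite('pics/'+f,im[:,:,::-1]); return im
def ray(n,uv,z,P=None):
    P=P or manip.camera_params(n)
    K=np.array(P['intrinsics']);T=np.array(P['camera_from_world'])
    q=cv2.undistortPoints(np.array([[uv]],float),K,np.array(P['dist'],float)).ravel()
    R=T[:3,:3];c=-R.T@T[:3,3];d=R.T@np.array([q[0],q[1],1])
    return c+d*(z-c[2])/d[2]
def proj(n,p):
    P=manip.camera_params(n);T=np.array(P['camera_from_world'])
    return cv2.projectPoints(np.array([p],float),cv2.Rodrigues(T[:3,:3])[0],T[:3,3],np.array(P['intrinsics']),np.array(P['dist'],float))[0].ravel()
E
python3 - <<'E'
from h import *
a=snap('scene','s.png');b=snap('side','d.png')
s=manip.get_state();print(s['time'],s['position'],s['tool_rot'],s['grip_width'])
for n in('scene','side'):
    T=np.array(manip.camera_params(n)['camera_from_world']);print(n,-T[:3,:3].T@T[:3,3])
E
```

```text
0.1 [ 0.15377203 -0.60526316  0.23857107] [[-5.80694960e-04 -2.46081484e-01  9.69248970e-01]
 [ 1.89788381e-03  9.69247117e-01  2.46082150e-01]
 [-9.99998030e-01  1.98242059e-03 -9.58028519e-05]] 0.0869529730037221
scene [-0.03756352  0.68734991  0.58221596]
side [ 0.47553055 -0.43556358  0.51267564]
```

View pics/s.png

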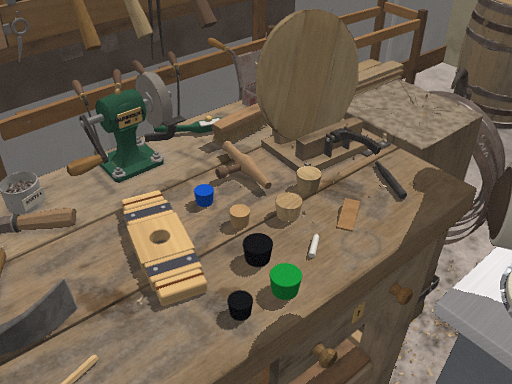

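View pics/d.png

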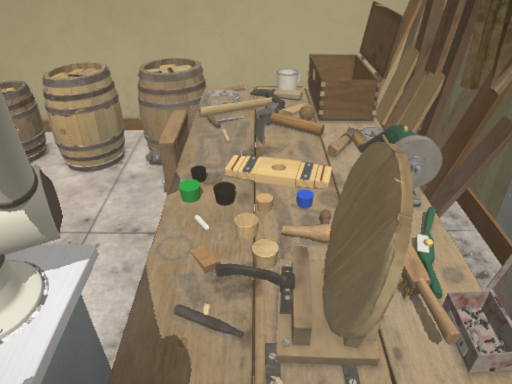

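The scene picture shows the banded stave with its hole at about (160,237). Candidates for the small bung:
- Wooden: (240,213) smallest, (289,203) big, (308,176) big.
- Look-alikes: blue (204,192), black (240,300), big black (258,245), big green (286,275).

I choose the wooden one at (240,213). In the side picture it is at (265,198), with the stave hole near (279,167).

```bash
python3 - <<'E'
from h import *
for nm,z,s,d in [('hole',.024,(160,237),(279,167)),('small',.030,(240,210),(265,196)),('bigM',.035,(289,199),(246,217)),('bigF',.035,(308,172),(265,243)),
 ('blackbig',.035,(258,240),(225,188)),('green',.035,(286,270),(190,185)),('blacksm',.03,(240,297),(199,170)),('blue',.03,(204,188),(305,195))]:
    print(nm,ray('scene',s,z).round(3),ray('side',d,z).round(3))
a=cv2.imread('pics/s.png')[150:320,110:340];b=cv2.imread('pics/d.png')[140:270,180:350]
cv2.imwrite('pics/c.png',np.hstack([cv2.resize(a,(400,296),interpolation=2),cv2.resize(b,(387,296),interpolation=2)]))
E
```

```text
hole [0.524 0.422 0.024] [0.53  0.423 0.024]
small [0.488 0.278 0.03 ] [0.492 0.285 0.03 ]
bigM [0.452 0.193 0.035] [0.453 0.202 0.035]
bigF [0.49  0.106 0.035] [0.489 0.122 0.035]
blackbig [0.404 0.306 0.035] [0.404 0.311 0.035]
green [0.326 0.317 0.035] [0.323 0.324 0.035]
blacksm [0.332 0.402 0.03 ] [0.334 0.4   0.03 ]
blue [0.582 0.29  0.03 ] [0.581 0.288 0.03 ]
```

View pics/c.png

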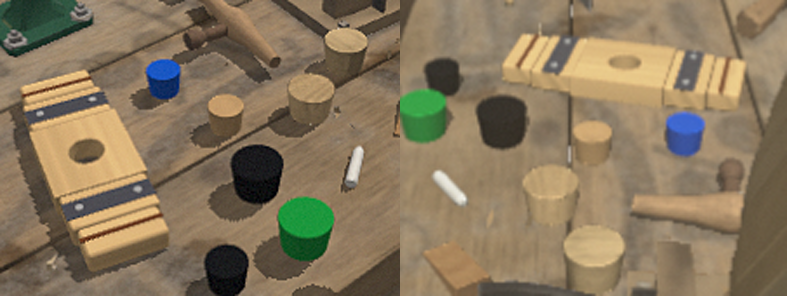

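The crop confirms it: the plain wooden bung at scene (240,210) is clearly the smallest, with a row order of small, big, big. Hole is at about (0.527, 0.422) and the small bung at about (0.490, 0.281). I'll set out high enough to clear the cask head.

{"method": "jog_arm", "body": {"rows": [[-20,10,8,0,0,0],[-20,20,16,0,0,0],[-20,24,20,0,0,0],[-20,24,20,0,0,0],[-20,24,20,0,0,0],[-20,24,20,0,0,0],[0,24,20,0,0,0],[0,24,20,0,0,0],[0,24,20,0,0,0],[0,24,20,0,0,0],[0,24,20,0,0,0],[0,24,20,0,0,0],[0,24,20,0,0,0],[0,24,20,0,0,0],[0,24,20,0,0,0],[0,24,20,0,0,0],[0,24,20,0,0,0],[0,24,20,0,0,0],[0,24,20,0,0,0],[0,24,20,0,0,0]], "fingers": 0.7}}

```text
time: 2.1
position: [0.4177, -0.0425, 0.3597]
tool_rot: [[-0.008, -0.238, 0.971], [0.018, 0.971, 0.238], [-1.0, 0.02, -0.003]]
contact_force: [0.0, 0.5, 0.5]
grip_width: 0.0262
```

{"method": "jog_arm", "body": {"rows": [[0,24,12,0,0,0],[0,24,12,0,0,0],[0,24,12,0,0,0],[0,24,12,0,0,0],[0,24,12,0,0,0],[0,24,12,0,0,0],[0,24,12,0,0,0],[0,24,12,0,0,0],[0,24,12,0,0,0],[0,24,12,0,0,0],[15,24,12,0,0,0],[15,24,12,0,0,0],[15,24,12,0,0,0],[15,24,12,0,0,0],[15,24,12,0,0,0],[15,24,12,0,0,0],[15,24,12,0,0,0],[15,14,10,0,0,0],[0,0,0,0,0,0],[0,0,0,0,0,0]]}}

```text
time: 4.1
position: [0.5203, 0.4422, 0.2303]
tool_rot: [[-0.024, -0.243, 0.97], [0.009, 0.97, 0.243], [-1.0, 0.014, -0.021]]
contact_force: [0.3, 0.2, 0.5]
grip_width: 0.0263
```

```bash
python3 - <<'E'
from h import *
s=manip.get_state();print(s['time'],s['position'],s['tool_rot'])
T=np.array(manip.camera_params('wrist')['camera_from_world']);np.save('T.npy',T)
for nm,p in [('hole',(.527,.422,.024)),('small',(.49,.281,.03))]:print(nm,proj('wrist',p))
im=snap('wrist','w1.png')
E
```

```text
4.1 [0.52028351 0.44222663 0.23031685] [[-0.02427854 -0.24267257  0.9698044 ]
 [ 0.00857655  0.97000409  0.24293725]
 [-0.99966844  0.01421574 -0.02146899]]
hole [233.18057108 178.15801643]
small [101.60036439 109.3739921 ]
```

View pics/w1.png

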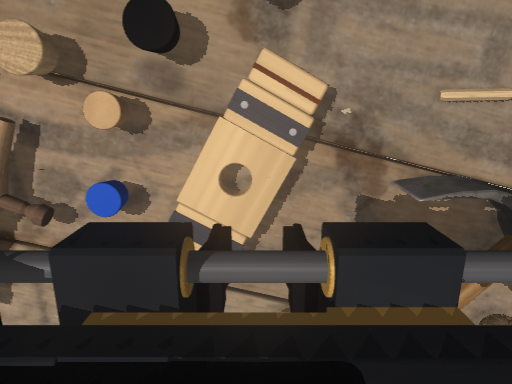

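The wrist view shows the hole mouth at (236,179) and the small bung's top at about (102,110), with big bung (22,48), black (150,25) and blue (107,198). Both targets fall within about 3 px of my predictions.

```bash
python3 - <<'E'
from h import *
h=ray('wrist',(235.5,179),.024);b=ray('wrist',(102.5,109.5),.03);print(h,b)
s=manip.get_state();p=s['position'];R=np.array(s['tool_rot'])
h[2]=.024+.058; b[2]=.03+.058
print((R.T@(h-p)*1000).round(),(R.T@(b-h)*1000).round())
E
```

```text
[0.52686275 0.42431502 0.024     ] [0.48946392 0.28172024 0.03      ]
[148. -21.   6.] [  -6. -129.  -71.]
```

{"method": "jog_arm", "body": {"rows": [[0,-10,3,0,0,0],[10,-10,3,0,0,0],[15,-1,0,0,0,0],[20,0,0,0,0,0],[20,0,0,0,0,0],[20,0,0,0,0,0],[20,0,0,0,0,0],[15,0,0,0,0,0],[10,0,0,0,0,0],[8,0,0,0,0,0],[5,0,0,0,0,0],[0,0,0,0,0,0],[0,0,0,0,0,0]]}}

```text
time: 5.45
position: [0.5348, 0.4109, 0.0903]
tool_rot: [[-0.014, -0.231, 0.973], [0.02, 0.973, 0.231], [-1.0, 0.023, -0.009]]
contact_force: [0.6, 0.6, -0.2]
grip_width: 0.0261
```

{"method": "jog_arm", "body": {"rows": [[4,7,-2,0,0,0],[4,7,-3,0,0,0],[0,0,0,0,0,0],[0,0,0,0,0,0]]}}

```text
time: 5.85
position: [0.5262, 0.4261, 0.0838]
tool_rot: [[-0.012, -0.232, 0.973], [0.023, 0.972, 0.232], [-1.0, 0.025, -0.006]]
contact_force: [-1.0, 0.4, -0.1]
grip_width: 0.0265
```

```bash
python3 - <<'E'
from h import *
s=manip.get_state();print(s['time'],s['position'],s['contact_force'])
snap('wrist','w2.png');snap('side','d2.png')
a=cv2.imread('pics/d2.png')[90:240,180:380]
cv2.imwrite('pics/c2.png',np.hstack([cv2.resize(cv2.imread('pics/w2.png'),(400,300)),cv2.resize(a,(400,300))]))
E
```

```text
5.85 [0.5262169  0.42608555 0.08384361] [-1.01760234  0.39408236 -0.11069631]
```

View pics/c2.png

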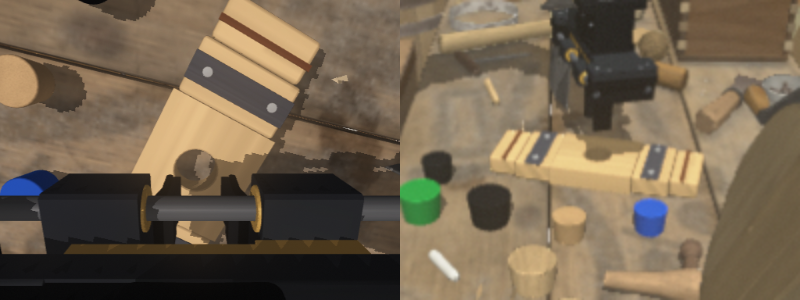

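The fingertips hang close above the hole mouth in both views, between the fingers laterally at about (197,168) of the left panel. Now I hold.

{"method": "jog_arm", "body": {"rows": [[0,0,0,0,0,0],[0,0,0,0,0,0],[0,0,0,0,0,0],[0,0,0,0,0,0],[0,0,0,0,0,0],[0,0,0,0,0,0],[0,0,0,0,0,0],[0,0,0,0,0,0],[0,0,0,0,0,0],[0,0,0,0,0,0],[0,0,0,0,0,0],[0,0,0,0,0,0],[0,0,0,0,0,0],[0,0,0,0,0,0],[0,0,0,0,0,0],[0,0,0,0,0,0]]}}

```text
time: 7.55
position: [0.5267, 0.4254, 0.0841]
tool_rot: [[-0.011, -0.231, 0.973], [0.023, 0.973, 0.231], [-1.0, 0.025, -0.006]]
contact_force: [0.4, -0.7, 0.4]
grip_width: 0.0263
```

Steady, so I hold for another 1.8 s.

{"method": "jog_arm", "body": {"rows": [[0,0,0,0,0,0],[0,0,0,0,0,0],[0,0,0,0,0,0],[0,0,0,0,0,0],[0,0,0,0,0,0],[0,0,0,0,0,0],[0,0,0,0,0,0],[0,0,0,0,0,0],[0,0,0,0,0,0],[0,0,0,0,0,0],[0,0,0,0,0,0],[0,0,0,0,0,0],[0,0,0,0,0,0],[0,0,0,0,0,0],[0,0,0,0,0,0],[0,0,0,0,0,0],[0,0,0,0,0,0],[0,0,0,0,0,0]]}}

```text
time: 9.35
position: [0.5268, 0.4254, 0.0841]
tool_rot: [[-0.011, -0.231, 0.973], [0.023, 0.973, 0.231], [-1.0, 0.025, -0.006]]
contact_force: [-0.4, 1.0, -0.6]
grip_width: 0.0259
```

{"method": "jog_arm", "body": {"rows": [[-15,0,0,0,0,0],[-20,0,0,0,0,0],[-20,-8,-4,0,0,0],[-10,-15,-8,0,0,0],[0,-20,-11,0,0,0],[0,-20,-11,0,0,0],[0,-20,-11,0,0,0],[0,-20,-11,0,0,0],[0,-16,-8,0,0,0],[0,-10,-5,0,0,0],[0,-2,-1,0,0,0],[0,0,0,0,0,0],[0,0,0,0,0,0]]}}

```text
time: 10.65
position: [0.4923, 0.2785, 0.1625]
tool_rot: [[0.004, -0.235, 0.972], [0.034, 0.972, 0.234], [-0.999, 0.032, 0.011]]
contact_force: [-0.6, 0.2, -0.3]
grip_width: 0.0262
```

```bash
python3 - <<'E'
from h import *
s=manip.get_state();p=s['position'];R=np.array(s['tool_rot'])
print(p,(R.T@(np.array([.4895,.2817,.088])-p)*1000).round(),proj('wrist',(.4895,.2817,.03)))
snap('wrist','w3.png')
E
```

```text
[0.49233264 0.27848784 0.16248997] [75.  1. -3.] [255.515486   184.95920499]
```

View pics/w3.png

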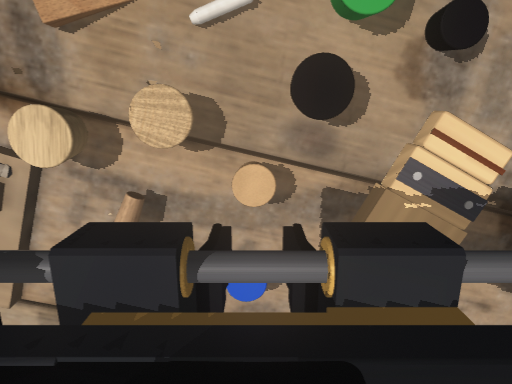

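The small bung's top is at (254,184), against a prediction of (255,185), and it is centred between the fingers. Big bungs are at (160,116) and (40,136). I lower about 75 mm.

{"method": "jog_arm", "body": {"rows": [[8,0,-1,0,0,0],[12,0,-1,0,0,0],[12,0,0,0,0,0],[12,0,0,0,0,0],[12,0,0,0,0,0],[8,0,0,0,0,0],[6,0,0,0,0,0],[3,0,0,0,0,0],[0,0,0,0,0,0],[0,0,0,0,0,0]]}}

```text
time: 11.7
position: [0.49, 0.2818, 0.0801]
tool_rot: [[0.0, -0.236, 0.972], [0.03, 0.971, 0.236], [-1.0, 0.029, 0.007]]
contact_force: [0.1, -0.5, 0.1]
grip_width: 0.0259
```

{"method": "jog_arm", "body": {"rows": [[0,0,0,0,0,0],[0,0,0,0,0,0],[0,0,0,0,0,0],[0,0,0,0,0,0],[0,0,0,0,0,0],[0,0,0,0,0,0],[0,0,0,0,0,0],[0,0,0,0,0,0],[0,0,0,0,0,0],[0,0,0,0,0,0],[0,0,0,0,0,0],[0,0,0,0,0,0],[0,0,0,0,0,0],[0,0,0,0,0,0],[0,0,0,0,0,0],[0,0,0,0,0,0],[0,0,0,0,0,0],[0,0,0,0,0,0],[0,0,0,0,0,0],[0,0,0,0,0,0]]}}

```text
time: 13.7
position: [0.4909, 0.2825, 0.082]
tool_rot: [[0.003, -0.236, 0.972], [0.033, 0.971, 0.236], [-0.999, 0.031, 0.011]]
contact_force: [0.2, 0.7, 1.1]
grip_width: 0.0261
```

{"method": "jog_arm", "body": {"rows": [[0,0,0,0,0,0],[0,0,0,0,0,0],[0,0,0,0,0,0],[0,0,0,0,0,0],[0,0,0,0,0,0],[0,0,0,0,0,0],[0,0,0,0,0,0],[0,0,0,0,0,0],[0,0,0,0,0,0],[0,0,0,0,0,0],[0,0,0,0,0,0],[0,0,0,0,0,0],[0,0,0,0,0,0],[0,0,0,0,0,0]]}}

```text
time: 15.1
position: [0.4908, 0.2825, 0.082]
tool_rot: [[0.003, -0.237, 0.972], [0.033, 0.971, 0.236], [-0.999, 0.031, 0.011]]
contact_force: [-0.3, 0.4, 0.0]
grip_width: 0.026
```

```bash
python3 - <<'E'
from h import *
s=manip.get_state();print(s['time'],s['position'],proj('wrist',(.4895,.2817,.03)))
snap('wrist','w4.png');snap('side','d4.png')
a=cv2.imread('pics/d4.png')[120:270,160:360]
cv2.imwrite('pics/c4.png',np.hstack([cv2.resize(cv2.imread('pics/w4.png'),(400,300)),cv2.resize(a,(400,300))]))
E
```

```text
15.1 [0.49083915 0.28246713 0.08202783] [252.53119583 216.8849311 ]
```

View pics/c4.png

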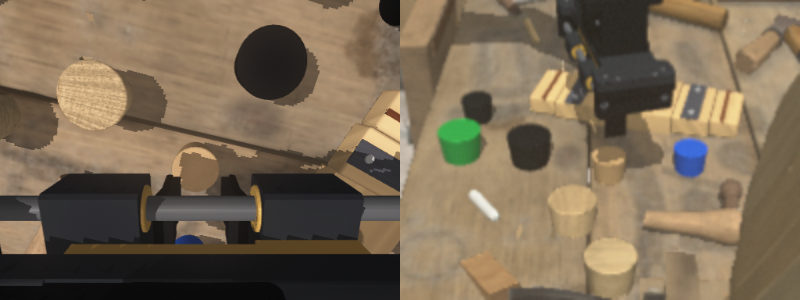

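The fingertips are close above the small bung, at (195,168) in the left panel and (608,160) in the right. Nothing has moved, so I hand in.

```bash
python3 -c "
from rig import manip
print(manip.job_done(), manip.get_state()['position'])"
```

```text
the job is handed in; nothing more can be done
the job is handed in; nothing more can be done
```

I pointed at the bung hole for over 3.5 s, then at the smallest wooden bung for over 3.4 s. I handed the job in at about 15 s of the 48 s allowed, with the fingertips still over that bung. `job_done` gives no verdict, and I could not read the arm's state after handing in.

- **Position over the hole:** the grasp point was about 1 mm sideways of my measured hole centre. The fingertips were about 43 mm above the mouth.
- **Position over the small bung:** the last reading put the grasp point about 2 mm sideways of the bung's centre. The grasp point was about 54 mm above its top, and the fingertips about 35 mm.
- **Finding the targets:** the scene and side cameras disagreed by up to about 8 mm on the two targets. The wrist camera settled it, landing within about 3 px of my prediction for both.
- **Contact:** the last wrist and side pictures showed the stave and bungs standing as before. The force reading varied by about 1 N even in free air, so it could not confirm the 0.5 N limit, but nothing came near enough to touch.

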